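# Stand the tapestry loom on its kickstand and hold it for warping

### The arm

A 7-joint arm with a two-finger parallel gripper is mounted at the origin on the work surface. World frame = base frame: x ahead of the robot, y to its left, z up, the work surface at z = 0. Lengths are in m, angles in rad, forces in N, time in s.
With the tool pointing down it reaches from about 0.425 to 0.875 m from the base axis. Payload 4.7 kg.
Tool frame: the origin (TCP) lies midway between the tips of the shut fingers; the grasp point (between the pads) lies 19 mm behind it; x points along the fingers, y is the direction in which the jaws open and shut, and the axes are right-handed (so a half turn about x gives the same grasp; the last joint's range is limited). The gripper opens to 87 mm and grips with 3 to 60 N. Pads are 19 mm wide; open, the fingers measure 117 mm over their backs; the gripper's body (75 mm by 190 mm) begins 51 mm behind the grasp point.
Start: joints at [1.211, 0.321, -0.07, 1.45, 0.023, 1.371, -0.057], TCP at [0.237, -0.605, 0.223] pointing down, gripper open.
Joint ranges: [-2.86, 2.86], [-0.3, 2.09], [-1.38, 1.24], [0.06, 2.45], [-1.56, 4.7], [0.09, 2.05], [-2.69, 2.69]. Speed limits (rad/s): [2.57, 2.57, 3.14, 3.14, 3.14, 3.14, 3.14].

### API

Orientations are given as a rotation vector (axis times angle).
In Python, from bench import ctrl gives the robot as it stands. The module is installed in compiled form; this text tells all that it offers.
- The arm moves only by the shell command python3 -m jog 'ROWS' [FORCE]. ROWS is JSON, a list of rows, each an object with "rot": the turn, a rotation vector about the tool's x, y, z in units of 5 degrees (1.0 is 5 degrees), a list of three; "travel": the shift along the tool's x, y, z in units of 0.3 m (1.0 is 0.3 m), a list of three; "jaw": the closure, from -1 (fully open) to 1 (shut), so that 0 is half open. In form: [{"rot": [ax, ay, az], "travel": [tx, ty, tz], "jaw": jaw}, ...]. A call has 1 to 8 rows; each row shifts and turns the commanded pose from where the row before left it, along the tool's axes as they then stand; what a row does not reach is not made up. A row lasts 1/10 s, in which the tool goes at most 50 mm and 8.59 degrees, less where a joint would pass 70% of its speed; a pose out of reach is approached as far as the arm can. A call with a number of a shift or a turn outside -1 to 1 is refused whole. A call with a gripper value outside its range is refused whole. The fingers move at their own pace and stop on an object; FORCE is the grip in N (left out, the last holds). Time passes only in rows, so rows that do not move let the fingers close. It gives the time, the measured TCP pose, the force and the opening at its end, in the units of the state.
- ctrl.get_state(): the state, without advancing time (a new reading comes with each control period).
- ctrl.get_image(name): name is "side" or "top"; returns the picture (420x560x3 uint8, red, green, blue); there is no depth.
- ctrl.camera_model(name): a dict with "mtx" (3x3 intrinsics, pixels), "k1" (the pictures are not rectified: a ray, as slopes to the right and down, at radius r is drawn at 1 + k1 r^2 times it, then the intrinsics apply), "extrinsics" (4x4, takes a point from world to camera coordinates). Camera axes: x right, y up, looking along -z (the intrinsics and any distortion apply to the point x, -y, -z); pixel columns grow to the right and rows downward; lengths in m; the calibration is good to about 2 mm. A picture is of the moment at which its call begins. camera_model takes no time and is no camera call.
- ctrl.close_job(): hands the job in, once; it reports no verdict.
The state is a dict: "time": time; "joint_positions": joint angles; "qd": joint speeds; "joint_torque": joint torques, N m; "position": TCP position; "tool_rot": TCP orientation; "ft_force": force on the tool from outside, world axes, zero at the start; "torque": the same for the moment, N m; "grip_width": opening from 0.0 (shut) to 1.0 (fully open).
Only numpy, scipy, OpenCV 4.12 (cv2) and the standard library are available. Lean on these libraries where they do the work, as an engineer would, in place of code of your own. Each camera call takes 0.05 s, during which the arm holds its last target.

### The job

Get the little tapestry loom ready for me to warp. First take the terracotta pot that stands in the way on the loom's kickstand side and nest it squarely in the other, same-sized pot; then flip the loom's kickstand down past its spring's centre until it is fully open; then take the loom by its top beam, tip it off the storage box until it stands upright on its foot bar and kickstand, and finish holding on to it there so that it cannot tip while I wind the warp.

Things in the scene. Friction and masses are not known exactly. Their poses are not given: they have to be found in the camera images.
- loom: Open frame 240 mm wide, 260 tall, 0.7 kg, leaning 15 deg on the box's edge, on a round foot bar (radius 12 mm, its axis 12 mm above the table). Origin: middle of the foot bar's axis. x along the bar to the hub end, y square to the frame from kickstand side (-y) to box side (+y), z up the frame. On foot bar and open kickstand it stands leaning 6 deg from vertical to -y; the bar rolls as it is tipped
- loom_top (a point): middle of the loom's wooden top beam, 235 mm up the frame from loom, same axes. The beam is 240 mm long (x), 22 mm thick (y), 26 mm high (z), its upper face 13 mm above this point; gripped across its thickness
- kickstand (a joint): angle of the sprung kickstand, rad: 0 folded up along the cross bar, 1.75 fully open on its stop. An over-centre spring keeps it folded below 0.87 and snaps it open by itself beyond 0.87; pushing it down near its foot takes about 1 N
- stand_hub (a point): Pivot of the kickstand, at x +70, y -34, z +155 mm in loom (same axes). Leg: round aluminium bar, radius 5 mm, 167 mm from pivot to middle of the foot. Folded, it lies level along the loom's back, to -x. It swings in a plane sloping 26 deg outwards: at joint angle q it points along (-cos q, -sin q sin 26deg, -sin q cos 26deg) in loom axes: push the free end down and outwards
- stand_foot (a point): middle of the round rubber foot (8 mm radius) at the kickstand's free end; 8 mm above the table when it stands on the table
- pot_a_mid (a point): terracotta pot to be moved, standing behind the loom where the kickstand's foot comes down. Both pots are alike, 110 g: 72 mm high, foot 38 mm across, straight collar 66 mm across over the top 26 mm, open at the top. The point is on its axis, half-way up (36 mm above its foot); z is its axis
- pot_b_mid (a point): the same-sized terracotta pot standing clear, to the robot's right. Same point on it. A pot nested in it rests with its collar on this one's rim, 26 mm higher and on the same axis
- storage_box: closed blue storage box with steel corners, full and heavy (fixed), 300 x 130 x 160 mm high; origin under its centre, x along its length. The loom leans on its upper edge on the -y side
- brush_jar: bystander: white jar 72 mm across with brushes, 230 mm tall; origin under its centre
- paint_bottle: bystander: green paint bottle 52 mm across, 150 mm tall; origin under its centre
- mug: bystander: blue mug 76 mm across, 88 mm tall; origin under its centre
- figure: bystander: foil figure 210 mm tall on a wooden block 75 x 60 mm; origin under the block's centre
Not all that is in view belongs to the job. What is shaped like the part that bears pot_a_mid but green or yellow is not meant. What is shaped like the part that bears pot_b_mid but pink is not meant.

How it is judged:
On the way, in this order (a step that is already met when the one before it is completed fails the run):
1. the pot from behind the loom is nested squarely in the other pot, which stands upright (horizontal distance between pot_a_mid and pot_b_mid below 0.006 m and z of pot_a_mid in the frame of pot_b_mid between 0.021 and 0.03 m and angle between pot_b_mid's own z axis and vertical below 0.1 rad), for 0.2 s.
2. the kickstand is flipped down over centre to its stop (value of joint kickstand above 1.62 rad), for 0.2 s.
At the end, for the whole second after the job is handed in: Fingers still grip the loom's top beam (over 3 N, 200 mm or more up the frame); it is still, within 12 degrees of vertical, off the box, foot bar and stand foot on the table (6 mm), stand open (over 1.62 rad); pot nested in the other, upright one: axes within 6 mm, 21 to 30 mm apart in height (all of step 1 and value of joint kickstand above 1.62 rad and angle between loom's own z axis and vertical below 0.21 rad and height (world z) of stand_foot below 0.014 m and height (world z) of loom between 0.008 and 0.018 m and contact force between the fingers and loom above 3 N and z of the grasp point in the frame of loom above 0.2 m and contact force between loom and storage_box below 0.1 N and linear speed of loom below 0.03 m/s); the arm keeps its last pose, push and grip.
It fails at once if the loom is knocked over or dropped flat (angle between loom's own z axis and vertical above 0.8 rad).
It fails at once if the brush jar, paint bottle, mug or figure is shifted by more than 30 mm or tipped (distance of any of brush_jar, paint_bottle, mug, figure from where it was at the start of the episode above 0.03 m or angle between any of brush_jar, paint_bottle, mug, figure's own z axis and vertical above 0.5 rad).
It also fails if it takes over 62 s, if anything falls off the work surface, if the arm or the gripper's body presses on something with over 40 N, if the wrist force passes 120 N, or if a joint passes its speed limit or range.

## Working session

There is one attempt and no reset: what is moved stays moved. The work goes in short steps, Python scripts to look and compute and a shell command to move; the robot and the scene stay as the last step left them, time stands still between calls to the robot, and variables do not carry over. Pictures are saved under pics/ and viewed, and the job is handed in when it is done.

```bash
mkdir -p pics
python3 - <<'E'
from bench import ctrl
import cv2,json
s=ctrl.get_state()
print({k:(v if not hasattr(v,'__len__') else [round(float(x),4) for x in v]) for k,v in s.items()})
for n in("side","top"):
    im=ctrl.get_image(n); cv2.imwrite(f"pics/{n}0.png",im[:,:,::-1]); m=ctrl.camera_model(n); print(n,m)
E
```

```text
{'time': 0.0, 'joint_positions': [1.2111, 0.3218, -0.0701, 1.4517, 0.0226, 1.3708, -0.0569], 'qd': [0.002, 0.001, 0.0019, -0.0004, -0.0003, -0.0004, -0.0003], 'joint_torque': [0.0002, -49.1286, -0.4039, -31.2528, -0.064, 0.0437, 0.0001], 'position': [0.2371, -0.6046, 0.2214], 'tool_rot': [2.0174, 0.3836, -2.0184], 'ft_force': [-0.3436, -1.0808, -0.9897], 'torque': [0.0257, 0.0604, -0.0095], 'grip_width': 1.001296341626435}
side {'mtx': array([[463.92852759,   0.        , 274.58214545],
       [  0.        , 463.92852759, 203.87453665],
       [  0.        ,   0.        ,   1.        ]]), 'k1': -0.00482523853686518, 'extrinsics': array([[-0.93963122, -0.34211136, -0.00727868,  0.5378239 ],
       [ 0.18792313, -0.53368584,  0.82453885, -0.26683278],
       [-0.28596864,  0.77339462,  0.56575852, -1.36181727],
       [ 0.        ,  0.        ,  0.        ,  1.        ]])}
top {'mtx': array([[415.54297598,   0.        , 277.05765976],
       [  0.        , 415.54297598, 210.84502848],
       [  0.        ,   0.        ,   1.        ]]), 'k1': 0.01993637690224773, 'extrinsics': array([[-1.50041083e-04, -9.99983980e-01, -5.65842443e-03,
        -2.37871523e-02],
       [ 9.96537540e-01, -6.19982683e-04,  8.31417269e-02,
        -5.76494665e-01],
       [-8.31439031e-02, -5.62635769e-03,  9.96521668e-01,
        -1.40872745e+00],
       [ 0.00000000e+00,  0.00000000e+00,  0.00000000e+00,
         1.00000000e+00]])}
```

View pics/side0.png

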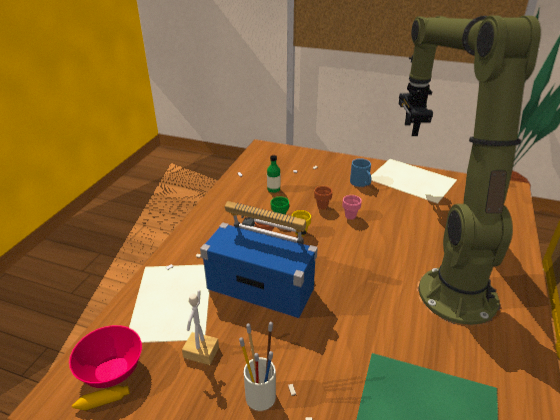

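View pics/top0.png

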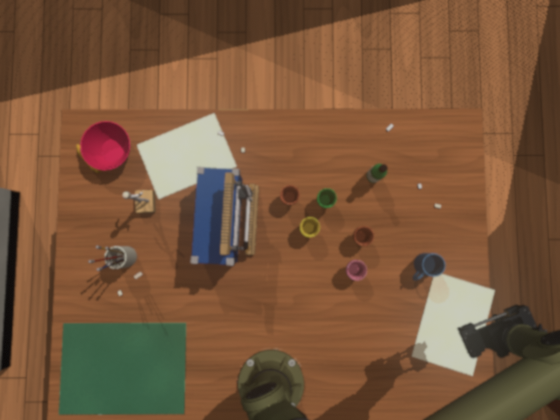

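```bash
cat > h.py <<'E'
import numpy as np,cv2
from bench import ctrl
from scipy.spatial.transform import Rotation as R
C={n:ctrl.camera_model(n) for n in("side","top")}
def ray(n,u,v):
    m=C[n];K=m["mtx"];d=np.array([(u-K[0,2])/K[0,0],(v-K[1,2])/K[1,1]])
    s=d.copy()
    for _ in range(10): s=d/(1+m["k1"]*(s@s))
    E=m["extrinsics"];Rm=E[:3,:3];o=-Rm.T@E[:3,3]
    w=Rm.T@np.array([s[0],-s[1],-1.]);return o,w/np.linalg.norm(w)
def onz(n,u,v,z):
    o,w=ray(n,u,v);return o+w*(z-o[2])/w[2]
def two(p,q):
    o1,a=ray("top",*p);o2,b=ray("side",*q)
    t=np.linalg.lstsq(np.c_[a,-b],o2-o1,rcond=None)[0]
    x,y=o1+a*t[0],o2+b*t[1];return (x+y)/2,np.linalg.norm(x-y)
def proj(n,P):
    m=C[n];c=m["extrinsics"]@np.r_[P,1];s=np.array([c[0]/-c[2],-c[1]/-c[2]]);s=s*(1+m["k1"]*(s@s))
    K=m["mtx"];return np.array([K[0,0]*s[0]+K[0,2],K[1,1]*s[1]+K[1,2]])
def snap(n,name,box=None,f=4):
    im=ctrl.get_image(n)[:,:,::-1].copy();cv2.imwrite(f"pics/{name}_raw.png",im)
    if box: 
        x0,y0,x1,y1=box;im=cv2.resize(im[y0:y1,x0:x1],None,fx=f,fy=f,interpolation=cv2.INTER_CUBIC)
    cv2.imwrite(f"pics/{name}.png",im)
def st():
    s=ctrl.get_state();r=R.from_rotvec(s["tool_rot"]).as_matrix()
    print("t",round(s["time"],2),"p",np.round(s["position"],4),"x",np.round(r[:,0],3),"y",np.round(r[:,1],3),"z",np.round(r[:,2],3),"F",np.round(s["ft_force"],2),"w",round(s["grip_width"],3),"q",np.round(s["joint_positions"],2))
    return np.array(s["position"]),r
def togo(target,r=None):
    p,r0=st();d=np.array(target)-p;print("travel tool units",np.round(r0.T@d/0.3,3))
E
python3 - <<'E'
import cv2,numpy as np
for n,b in(("top",(185,150,395,290)),("side",(190,140,400,300))):
    im=cv2.imread(f"pics/{n}0.png");x0,y0,x1,y1=b
    im=cv2.convertScaleAbs(im,alpha=1.6 if n=="top" else 1.2);cv2.imwrite(f"pics/{n}0c.png",cv2.resize(im[y0:y1,x0:x1],None,fx=3.7,fy=3.7,interpolation=cv2.INTER_CUBIC))
E
python3 -c "
from h import *
st()
for n,p in(('top a',(290,195)),('b',(364,237)),('pink',(357,270))): print(n,onz('top',*p,.072))"
```

```text
t 0.1 p [ 0.2371 -0.6047  0.2216] x [-0.001  0.002 -1.   ] y [ 0.365 -0.931 -0.002] z [-0.931 -0.365  0.   ] F [ 0.07 -0.04  0.82] w 1.0 q [ 1.21  0.32 -0.07  1.45  0.02  1.37 -0.06]
top a [ 0.62557906 -0.06753655  0.072     ]
b [ 0.48549641 -0.3118082   0.072     ]
pink [ 0.37729586 -0.28688936  0.072     ]
```

View pics/top0c.png

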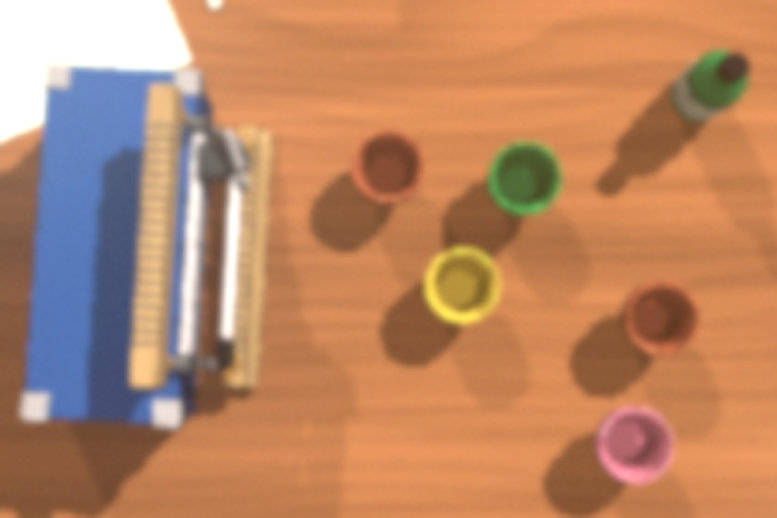

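View pics/side0c.png

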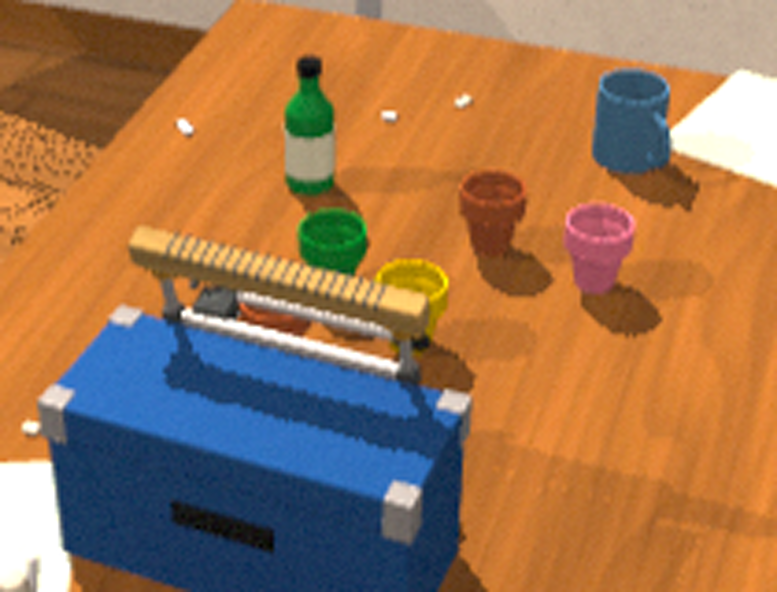

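Run:
```python
from h import *
print('cam',ray('top',0,0)[0],ray('side',0,0)[0])
def fit(n,b,f=8):
    im=cv2.imread(f"pics/{n}0.png");x0,y0,x1,y1=b
    c=cv2.resize(im[y0:y1,x0:x1],None,fx=f,fy=f,interpolation=cv2.INTER_CUBIC)
    hsv=cv2.cvtColor(c,cv2.COLOR_BGR2HSV);H=hsv[:,:,0].astype(int);H[H>90]-=180
    V=hsv[:,:,2];m=((H<9)&(V>35)).astype(np.uint8)*255
    m=cv2.morphologyEx(m,cv2.MORPH_OPEN,np.ones((5,5)))
    cs=cv2.findContours(m,0,1)[0];k=max(cs,key=cv2.contourArea);e=cv2.fitEllipse(cv2.convexHull(k))
    x,y,w,h=cv2.boundingRect(k)
    print(n,b,'H wood',np.median(H),'area',cv2.contourArea(k)/f/f,'ell',np.round(((e[0][0]+.5)/f-.5+x0,(e[0][1]+.5)/f-.5+y0),2),np.round(np.array(e[1])/f,1),'bb',x/f+x0,y/f+y0,w/f,h/f)
    cv2.drawContours(c,[k],-1,(255,255,0),1);return c,((e[0][0]+.5)/f-.5+x0,(e[0][1]+.5)/f-.5+y0)
a,ea=fit("top",(275,180,305,212));b,eb=fit("top",(349,222,379,254));s,es=fit("side",(308,180,340,212))
cv2.imwrite("pics/m.png",np.hstack([cv2.resize(q,(256,256)) for q in(a,b,s)]))
for e in(ea,eb): print(onz('top',*e,.072),onz('top',*e,.065))
```

```text
cam [ 0.45736791 -0.03207019  1.45162359] [0.16606314 1.09481295 0.99438836]Traceback (most recent call last):
  File "<stdin>", line 13, in <module>
  File "<stdin>", line 9, in fit
ValueError: max() iterable argument is empty
```

Run:
```python
import cv2,numpy as np
im=cv2.imread("pics/top0.png");hsv=cv2.cvtColor(im,cv2.COLOR_BGR2HSV)
for y in (187,195,197): print([tuple(int(q) for q in hsv[y,x]) for x in range(276,306,2)])
im=cv2.imread("pics/side0.png");hsv=cv2.cvtColor(im,cv2.COLOR_BGR2HSV)
print([tuple(int(q) for q in hsv[195,x]) for x in range(308,340,2)])
```

```text
[(12, 147, 139), (12, 150, 138), (12, 150, 138), (11, 152, 138), (10, 153, 125), (10, 154, 101), (9, 156, 90), (9, 155, 87), (9, 158, 92), (10, 157, 112), (11, 156, 129), (12, 154, 131), (12, 151, 133), (12, 153, 133), (12, 151, 133)]
[(12, 149, 140), (12, 150, 133), (10, 153, 130), (9, 157, 114), (9, 154, 81), (9, 151, 83), (9, 153, 85), (9, 156, 85), (9, 157, 83), (10, 158, 76), (9, 157, 73), (9, 158, 110), (12, 153, 137), (12, 152, 139), (12, 153, 140)]
[(12, 149, 115), (12, 147, 99), (9, 155, 120), (9, 157, 125), (9, 154, 91), (9, 156, 85), (9, 158, 84), (9, 156, 85), (9, 155, 84), (9, 154, 76), (9, 157, 78), (10, 156, 119), (12, 154, 136), (12, 151, 135), (12, 151, 135)]
[(14, 192, 163), (13, 190, 161), (14, 188, 163), (12, 198, 134), (9, 189, 108), (10, 206, 114), (10, 191, 136), (9, 189, 124), (9, 187, 131), (11, 201, 123), (10, 195, 123), (9, 185, 98), (13, 190, 158), (14, 188, 180), (14, 200, 170), (14, 193, 177)]
```

```bash
cat > fit.py <<'E'
from h import *
def fit(im,b,hmax=10,f=8):
    x0,y0,x1,y1=b
    c=cv2.resize(im[y0:y1,x0:x1],None,fx=f,fy=f,interpolation=cv2.INTER_CUBIC)
    h=cv2.cvtColor(c,cv2.COLOR_BGR2HSV_FULL);H=h[:,:,0]*360/255/2
    m=((H<hmax+.6)).astype(np.uint8)*255
    m=cv2.morphologyEx(m,cv2.MORPH_OPEN,np.ones((9,9)))
    k=max(cv2.findContours(m,0,1)[0],key=cv2.contourArea);e=cv2.fitEllipse(cv2.convexHull(k))
    x,y,w,hh=cv2.boundingRect(k);cen=((e[0][0]+.5)/f-.5+x0,(e[0][1]+.5)/f-.5+y0)
    print(b,'ell',np.round(cen,2),np.round(np.array(e[1])/f,1),'bb',x/f+x0,y/f+y0,w/f,hh/f)
    cv2.drawContours(c,[k],-1,(255,255,0),1);return c,cen
E
python3 - <<'E'
from fit import *
T=cv2.imread("pics/top0.png");S=cv2.imread("pics/side0.png")
a,ea=fit(T,(275,180,305,212));b,eb=fit(T,(349,222,379,254));s,es=fit(S,(308,180,340,215),11)
cv2.imwrite("pics/m.png",np.hstack([cv2.resize(q,(256,256)) for q in(a,b,s)]))
for e in(ea,eb): print(onz('top',*e,.072),onz('top',*e,.065))
E
```

```text
Traceback (most recent call last):
  File "fit.py", line 5, in fit
    h=cv2.cvtColor(c,cv2.COLOR_BGR2HSV_FULL);H=h[:,:,0]*360/255/2
                                               ~~~~~~~~^~~~
OverflowError: Python integer 360 out of bounds for uint8
```

```bash
sed -i 's#H=h\[:,:,0\]\*360/255/2#H=h[:,:,0].astype(float)*180/255#' fit.py
python3 - <<'E'
from fit import *
T=cv2.imread("pics/top0.png");S=cv2.imread("pics/side0.png")
a,ea=fit(T,(275,180,305,212));b,eb=fit(T,(349,222,379,254));s,es=fit(S,(308,180,340,215),11)
cv2.imwrite("pics/m.png",np.hstack([cv2.resize(q,(256,256)) for q in(a,b,s)]))
for e in(ea,eb): print(onz('top',*e,.072),onz('top',*e,.065))
E
```

```text
(275, 180, 305, 212) ell [289.28 194.78] [20.5 21.1] bb 279.625 185.0 20.375 20.625
(349, 222, 379, 254) ell [363.17 235.71] [21.  21.4] bb 353.25 225.875 20.75 20.625
(308, 180, 340, 215) ell [322.65 196.57] [19.3 25. ] bb 314.375 186.125 17.875 23.25
[ 0.62632128 -0.06513572  0.072     ] [ 0.62717852 -0.06530349  0.065     ]
[ 0.48976185 -0.30915995  0.072     ] [ 0.48992621 -0.31056586  0.065     ]
```

View pics/m.png

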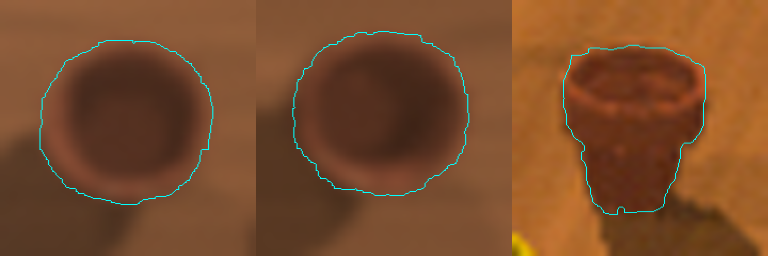

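```bash
python3 -c "
from h import *
for P in ((.490,-.310,.072),(.626,-.065,.072)): print(proj('side',P),proj('top',P))"
python3 -m jog '[{"rot":[-0.85,0,0],"travel":[0,0,-0.155],"jaw":-1},{"rot":[-0.85,0,0],"travel":[0,0,-0.155],"jaw":-1},{"rot":[-0.85,0,0],"travel":[0,0,-0.155],"jaw":-1},{"rot":[-0.85,0,0],"travel":[0,0,-0.155],"jaw":-1},{"rot":[-0.85,0,0],"travel":[0,0,-0.155],"jaw":-1},{"rot":[-0.85,0,0],"travel":[0,0,-0.155],"jaw":-1},{"rot":[-0.85,0,0],"travel":[0,0,-0.155],"jaw":-1},{"rot":[-0.85,0,0],"travel":[0,0,-0.155],"jaw":-1}]'; python3 -c "
from h import *
togo((.626,-.065,.22))"
```

```text
[324.47380611 190.22201462] [363.42723334 235.63588788]
[266.00245644 220.37331545] [289.24043762 194.87552948]
time: 0.9
position: [0.5339, -0.3867, 0.2218]
tool_rot: [1.636, 0.863, -1.637]
ft_force: [1.5, 0.1, 0.2]
grip_width: 1.004
t 0.9 p [ 0.5339 -0.3867  0.2218] x [-0.001  0.    -1.   ] y [ 0.825 -0.565 -0.001] z [-0.565 -0.825 -0.   ] F [1.45 0.08 0.2 ] w 1.004 q [ 0.83  0.36 -0.32  1.42  0.11  1.38 -0.09]
travel tool units [ 0.006 -0.353 -1.058]
```

```bash
python3 -m jog '[{"rot":[-0.85,0,0],"travel":[0,0,-0.155],"jaw":-1},{"rot":[-0.85,0,0],"travel":[0,0,-0.155],"jaw":-1},{"rot":[-0.85,0,0],"travel":[0,0,-0.155],"jaw":-1},{"rot":[-0.85,0,0],"travel":[0,0,-0.155],"jaw":-1},{"rot":[-0.85,0,0],"travel":[0,0,-0.155],"jaw":-1},{"rot":[-0.85,0,0],"travel":[0,0,-0.155],"jaw":-1},{"rot":[-0.85,0,0],"travel":[0,0,-0.1],"jaw":-1}]'; python3 -c "
from h import *
togo((.626,-.065,.12))"
```

```text
time: 1.6
position: [0.6504, -0.1006, 0.2221]
tool_rot: [1.266, 1.174, -1.264]
ft_force: [0.6, 1.1, 1.1]
grip_width: 1.002
t 1.6 p [ 0.6504 -0.1006  0.2221] x [-0.     0.002 -1.   ] y [ 0.997 -0.076 -0.001] z [-0.076 -0.997 -0.002] F [0.58 1.07 1.11] w 1.002 q [ 0.51  0.38 -0.52  1.41  0.19  1.39 -0.09]
travel tool units [ 0.341 -0.09  -0.111]
```

```bash
python3 -m jog '[{"rot":[0,0,0],"travel":[0.0,-0.09,-0.11],"jaw":-1},{"rot":[0,0,0],"travel":[0.15,0,0],"jaw":-1},{"rot":[0,0,0],"travel":[0.15,0,0],"jaw":-1},{"rot":[0,0,0],"travel":[0,0,0],"jaw":-1},{"rot":[0,0,0],"travel":[0,0,0],"jaw":-1}]'; python3 -c "
from h import *
togo((.626,-.065,.046))
snap('top','t1',(230,150,380,262),5)"
```

```text
time: 2.1
position: [0.6254, -0.0713, 0.1325]
tool_rot: [1.271, 1.169, -1.273]
ft_force: [-0.9, 0.3, 0.7]
grip_width: 1.002
t 2.1 p [ 0.6254 -0.0713  0.1325] x [-0.002 -0.    -1.   ] y [ 0.996 -0.085 -0.002] z [-0.085 -0.996  0.   ] F [-0.91  0.32  0.68] w 1.002 q [ 0.49  0.38 -0.53  1.6   0.2   1.21 -0.16]
travel tool units [ 0.288  0.001 -0.021]
```

View pics/t1.png

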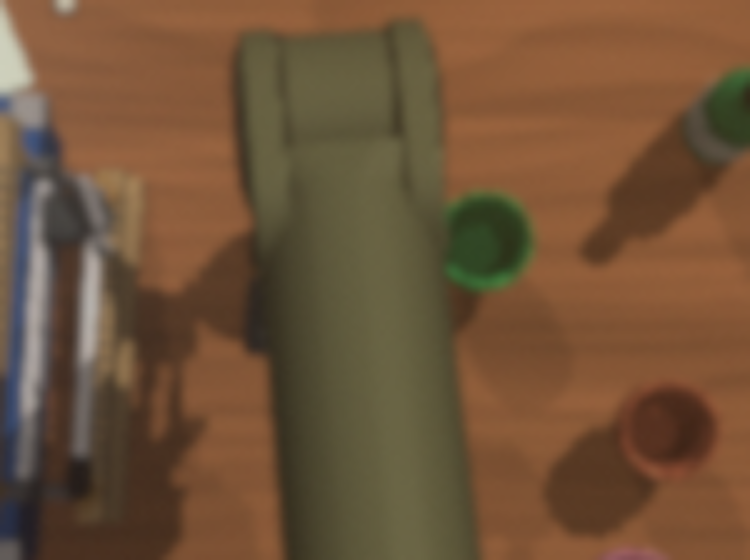

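```bash
python3 -m jog '[{"rot":[0,0,0],"travel":[0.1,0.0,-0.02],"jaw":-1},{"rot":[0,0,0],"travel":[0.1,0,0],"jaw":-1},{"rot":[0,0,0],"travel":[0.088,0,0],"jaw":-1},{"rot":[0,0,0],"travel":[0,0,0],"jaw":-1},{"rot":[0,0,0],"travel":[0,0,0],"jaw":-1}]'; python3 -c "
from h import *
togo((.626,-.065,.046))
snap('side','s1',(200,160,340,260),5)"
```

```text
time: 2.65
position: [0.628, -0.0648, 0.0485]
tool_rot: [1.273, 1.166, -1.269]
ft_force: [-0.4, -0.6, -0.1]
grip_width: 0.998
t 2.65 p [ 0.628  -0.0648  0.0485] x [ 0.003 -0.    -1.   ] y [ 0.996 -0.085  0.003] z [-0.085 -0.996  0.   ] F [-0.42 -0.56 -0.1 ] w 0.998 q [ 0.46  0.47 -0.51  1.67  0.25  1.06 -0.21]
travel tool units [ 0.008 -0.007  0.001]
```

View pics/s1.png

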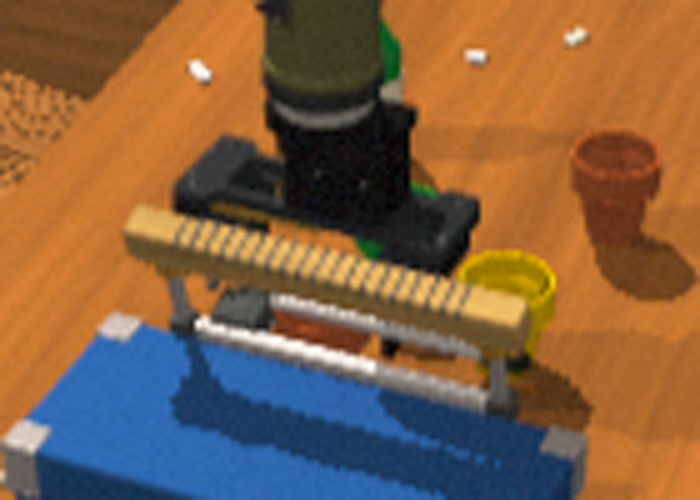

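```bash
python3 -m jog '[{"rot":[0,0,0],"travel":[0.008,0,0],"jaw":-1},{"rot":[0,0,0],"travel":[0,0,0],"jaw":1},{"rot":[0,0,0],"travel":[0,0,0],"jaw":1},{"rot":[0,0,0],"travel":[0,0,0],"jaw":1},{"rot":[0,0,0],"travel":[0,0,0],"jaw":1},{"rot":[0,0,0],"travel":[0,0,0],"jaw":1},{"rot":[0,0,0],"travel":[0,0,0],"jaw":1}]' 15; python3 -c "
from h import *
togo((.626,-.065,.046))"
```

```text
time: 3.4
position: [0.627, -0.0645, 0.0443]
tool_rot: [1.272, 1.167, -1.27]
ft_force: [0.9, 0.5, 3.1]
grip_width: 0.767
t 3.4 p [ 0.627  -0.0645  0.0443] x [ 0.001 -0.    -1.   ] y [ 0.996 -0.084  0.001] z [-0.084 -0.996  0.   ] F [0.91 0.5  3.1 ] w 0.767 q [ 0.46  0.47 -0.51  1.68  0.26  1.06 -0.21]
travel tool units [-0.006 -0.003  0.002]
```

```bash
python3 -m jog '[{"rot":[0,0,0],"travel":[-0.13,0,0],"jaw":1},{"rot":[0,0,0],"travel":[-0.13,0,0],"jaw":1},{"rot":[0,0,0],"travel":[-0.13,0,0],"jaw":1},{"rot":[0.85,0,0],"travel":[0,-0.025,0.15],"jaw":1},{"rot":[0.85,0,0],"travel":[0,-0.025,0.15],"jaw":1},{"rot":[0.85,0,0],"travel":[0,-0.025,0.15],"jaw":1},{"rot":[0.85,0,0],"travel":[0,-0.025,0.15],"jaw":1}]'; python3 -c "
from h import *
togo((.491,-.310,.150))
snap('side','s2',(200,100,400,250),4)"
```

```text
time: 4.1
position: [0.5606, -0.2361, 0.1599]
tool_rot: [1.486, 1.004, -1.488]
ft_force: [-0.2, -0.8, -0.1]
grip_width: 0.764
t 4.1 p [ 0.5606 -0.2361  0.1599] x [-0.002  0.001 -1.   ] y [ 0.927 -0.375 -0.002] z [-0.375 -0.927  0.   ] F [-0.16 -0.8  -0.14] w 0.764 q [ 0.7   0.3  -0.42  1.63  0.13  1.24 -0.12]
travel tool units [ 0.033 -0.123  0.315]
```

View pics/s2.png

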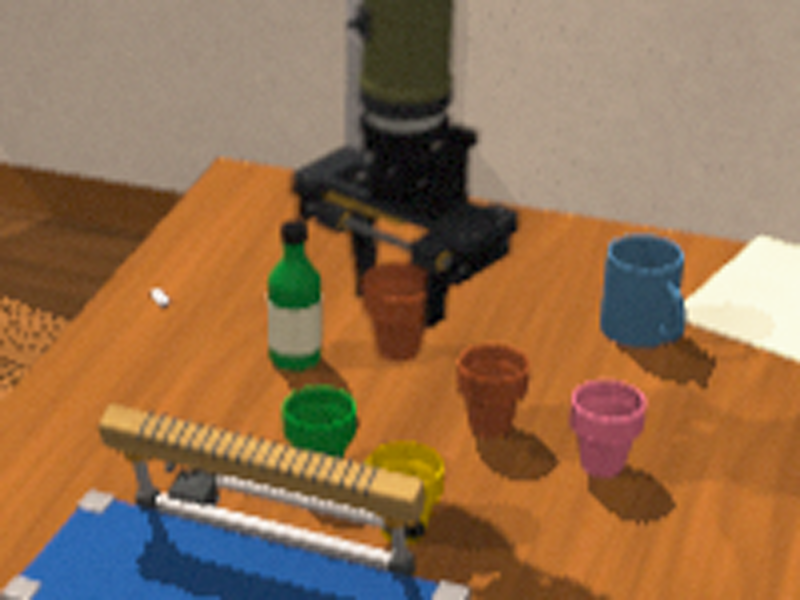

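```bash
python3 -m jog '[{"rot":[0.5,0,0],"travel":[0,-0.06,0.15],"jaw":1},{"rot":[0.5,0,0],"travel":[0,-0.06,0.15],"jaw":1},{"rot":[0,0,0],"travel":[0,0,0],"jaw":1},{"rot":[0,0,0],"travel":[0,0,0],"jaw":1}]'; python3 -c "
from h import *
togo((.491,-.310,.150))
snap('side','s3',(260,130,400,235),5)
snap('top','t3',(300,180,420,270),5)"
```

```text
time: 4.55
position: [0.4922, -0.3041, 0.16]
tool_rot: [1.547, 0.95, -1.549]
ft_force: [0.7, 2.0, -0.8]
grip_width: 0.762
t 4.55 p [ 0.4922 -0.3041  0.16  ] x [-0.002  0.001 -1.   ] y [ 0.891 -0.454 -0.002] z [-0.454 -0.891  0.   ] F [ 0.74  2.   -0.84] w 0.762 q [ 0.82  0.23 -0.36  1.7   0.09  1.22 -0.03]
travel tool units [0.033 0.005 0.019]
```

View pics/s3.png

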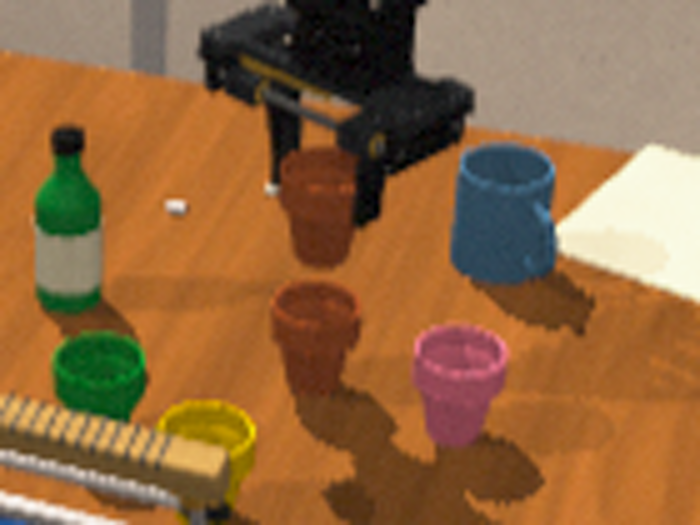

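View pics/t3.png

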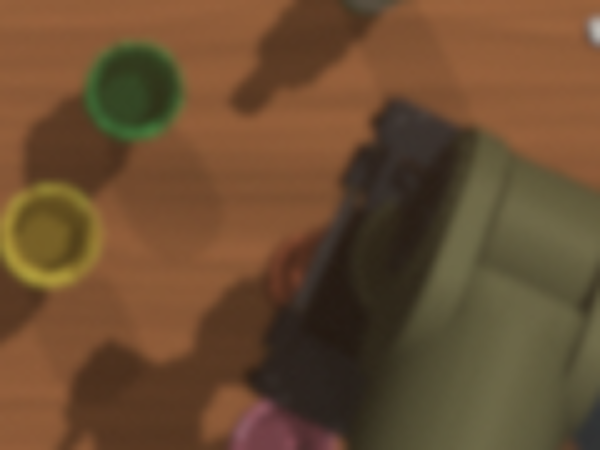

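Run:
```python
from h import *
for P in ((.4922,-.3041,.188),(.4922,-.3041,.17),(.4922,-.3041,.116),(.491,-.310,.072),(.491,-.31,.046),(.491,-.31,0)): print(P,np.round(proj('side',P),1))
from fit import fit
S=cv2.imread("pics/s3_raw.png")
a,_=fit(S,(300,158,345,184),11);b,_=fit(S,(308,184,340,212),11)
cv2.imwrite("pics/m3.png",np.hstack([cv2.resize(q,(300,300*q.shape[0]//q.shape[1]))[:170] for q in (a,b)]))
```

```text
(0.4922, -0.3041, 0.188) [325.2 163.2]
(0.4922, -0.3041, 0.17) [324.9 167.7]
(0.4922, -0.3041, 0.116) [324.1 180.7]
(0.491, -0.31, 0.072) [324.2 190.2]
(0.491, -0.31, 0.046) [323.8 196.1]
(0.491, -0.31, 0) [323.2 206.3]
(300, 158, 345, 184) ell [323.29 169.08] [17.7 28.5] bb 315.5 158.875 16.625 24.875
(308, 184, 340, 212) ell [322.75 196.33] [19.5 25.6] bb 314.25 186.25 18.0 23.25
```

View pics/m3.png

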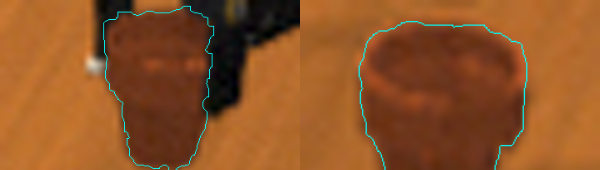

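```bash
python3 -m jog '[{"rot":[0,0,0],"travel":[0,0.009,0.018],"jaw":1},{"rot":[0,0,0],"travel":[0.07,0,0],"jaw":1},{"rot":[0,0,0],"travel":[0.07,0,0],"jaw":1},{"rot":[0,0,0],"travel":[0.05,0,0],"jaw":1},{"rot":[0,0,0],"travel":[0.03,0,0],"jaw":1},{"rot":[0,0,0],"travel":[0,0,0],"jaw":1}]'; python3 -c "
from h import *
togo((.492,-.310,.070))
snap('side','s4',(260,130,400,235),5)"
```

```text
time: 5.25
position: [0.4933, -0.3085, 0.0933]
tool_rot: [1.544, 0.953, -1.546]
ft_force: [0.7, -0.0, -0.1]
grip_width: 0.766
t 5.25 p [ 0.4933 -0.3085  0.0933] x [-0.002  0.002 -1.   ] y [ 0.893 -0.45  -0.003] z [-0.451 -0.893 -0.   ] F [ 0.72 -0.05 -0.13] w 0.766 q [ 0.82  0.3  -0.36  1.76  0.11  1.1  -0.04]
travel tool units [ 0.078 -0.001  0.007]
```

View pics/s4.png

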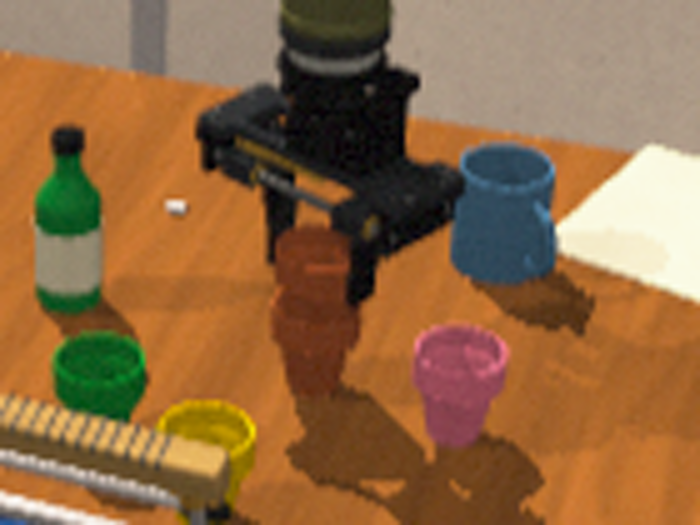

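```bash
python3 -m jog '[{"rot":[0,0,0],"travel":[0.02,0,0.004],"jaw":1},{"rot":[0,0,0],"travel":[0.02,0,0],"jaw":1},{"rot":[0,0,0],"travel":[0.015,0,0],"jaw":1},{"rot":[0,0,0],"travel":[0.01,0,0],"jaw":1},{"rot":[0,0,0],"travel":[0,0,0],"jaw":1}]'; python3 -c "
from h import *
togo((.492,-.310,.070))"
```

```text
time: 5.8
position: [0.4929, -0.3102, 0.0747]
tool_rot: [1.545, 0.951, -1.546]
ft_force: [0.1, 0.1, -1.8]
grip_width: 0.766
t 5.8 p [ 0.4929 -0.3102  0.0747] x [-0.001  0.    -1.   ] y [ 0.892 -0.451 -0.001] z [-0.451 -0.892 -0.   ] F [ 0.14  0.15 -1.77] w 0.766 q [ 0.82  0.32 -0.35  1.78  0.12  1.06 -0.05]
travel tool units [ 0.016 -0.003  0.001]
```

```bash
python3 -m jog '[{"rot":[0,0,0],"travel":[0.01,0,0],"jaw":1},{"rot":[0,0,0],"travel":[0.007,0,0],"jaw":1},{"rot":[0,0,0],"travel":[0,0,0],"jaw":1}]'; python3 -c "
from h import *
togo((.492,-.310,.070))
snap('side','s5',(260,130,400,235),5)"
```

```text
time: 6.1
position: [0.4933, -0.3104, 0.0704]
tool_rot: [1.545, 0.95, -1.545]
ft_force: [-1.0, -0.4, 0.7]
grip_width: 0.767
t 6.1 p [ 0.4933 -0.3104  0.0704] x [ 0. -0. -1.] y [ 0.892 -0.451  0.   ] z [-0.451 -0.892  0.   ] F [-0.99 -0.38  0.72] w 0.767 q [ 0.82  0.32 -0.35  1.78  0.13  1.06 -0.05]
travel tool units [ 0.001 -0.004  0.001]
```

View pics/s5.png

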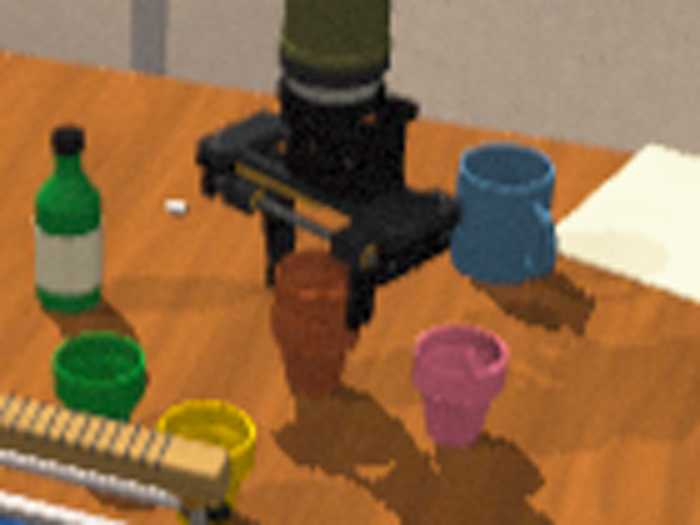

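```bash
python3 -m jog '[{"rot":[0,0,0],"travel":[0.005,0,0],"jaw":1},{"rot":[0,0,0],"travel":[0,0,0],"jaw":1}]'
python3 -m jog '[{"rot":[0,0,0],"travel":[0,0,0],"jaw":-1},{"rot":[0,0,0],"travel":[0,0,0],"jaw":-1},{"rot":[0,0,0],"travel":[0,0,0],"jaw":-1},{"rot":[0,0,0],"travel":[0,0,0],"jaw":-1},{"rot":[0,0,0],"travel":[-0.1,0,0],"jaw":-1},{"rot":[0,0,0],"travel":[-0.16,0,0],"jaw":-1},{"rot":[0,0,0],"travel":[-0.16,0,0],"jaw":-1},{"rot":[0,0,0],"travel":[-0.1,0,0],"jaw":-1}]'
python3 -c "
from h import *
st()
snap('side','s6',(260,130,400,235),5)"
```

```text
time: 6.35
position: [0.4934, -0.3105, 0.0701]
tool_rot: [1.545, 0.949, -1.545]
ft_force: [-2.3, 1.3, 8.3]
grip_width: 0.765
time: 7.15
position: [0.4944, -0.3108, 0.2286]
tool_rot: [1.546, 0.946, -1.542]
ft_force: [-0.0, -0.7, -0.2]
grip_width: 1.002
t 7.15 p [ 0.4944 -0.3108  0.2286] x [ 0.004 -0.003 -1.   ] y [ 0.892 -0.451  0.005] z [-0.451 -0.892  0.001] F [-0.04 -0.65 -0.2 ] w 1.002 q [ 0.83  0.19 -0.36  1.61  0.07  1.35 -0.01]
```

View pics/s6.png

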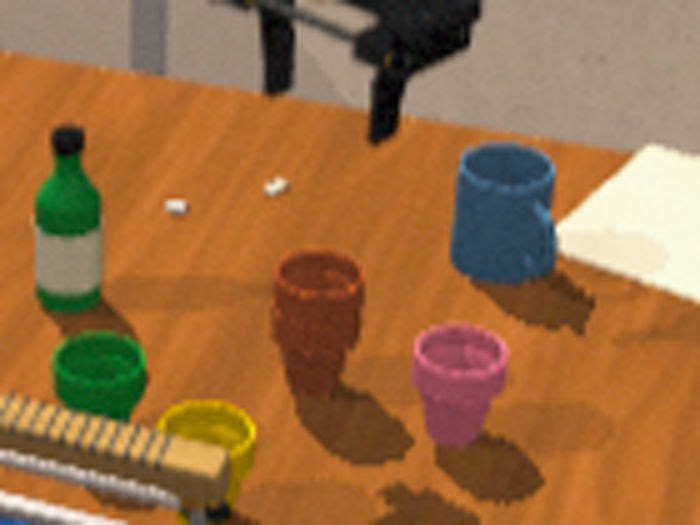

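Run:
```python
from h import *
T=cv2.imread("pics/top0.png")
x0,y0,x1,y1=185,150,275,275
c=cv2.resize(T[y0:y1,x0:x1],None,fx=4.8,fy=4.8,interpolation=cv2.INTER_CUBIC);c=cv2.convertScaleAbs(c,alpha=1.6)
S=cv2.imread("pics/side0.png")[190:275,200:320];S=cv2.resize(S,None,fx=6,fy=6,interpolation=cv2.INTER_CUBIC)
cv2.imwrite("pics/lt.png",c);cv2.imwrite("pics/ls.png",S)
```

```text
(no output)
```

View pics/lt.png

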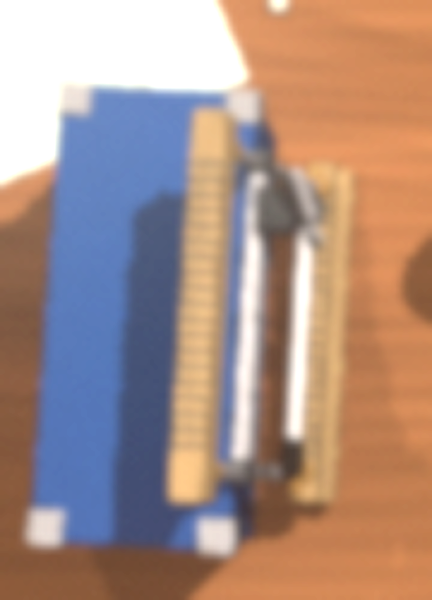

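View pics/ls.png

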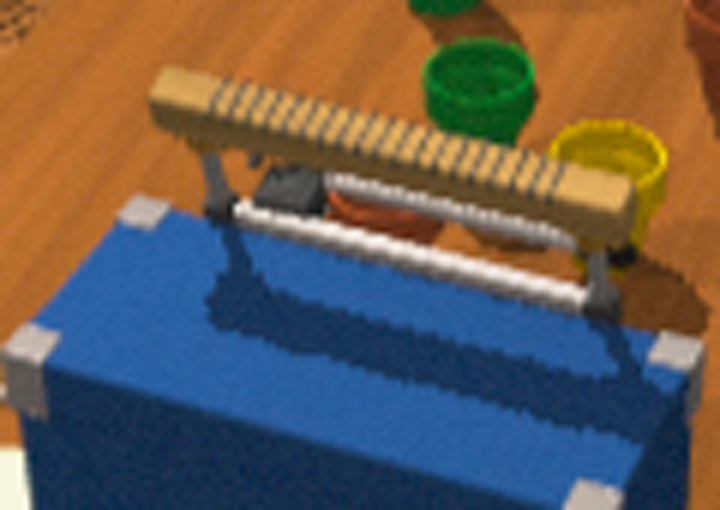

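```bash
cat > loom.py <<'E'
from h import *
def px(u,v,f=4.8,o=(185,150)): return ((u+.5)/f-.5+o[0],(v+.5)/f-.5+o[1])
def loomframe(foot,xdir,lean):  # lean>0 toward +y(box)
    x=np.array(xdir)/np.linalg.norm(xdir);y0=np.cross([0,0,1],x)
    z=np.array([0,0,np.cos(lean)])+y0*np.sin(lean);y=np.cross(z,x)
    M=np.eye(4);M[:3,:3]=np.c_[x,y,z];M[:3,3]=foot;return M
def L(M,p): return (M@np.r_[p,1])[:3]
def leg(q,l=.167): a=np.radians(26);return np.array([.07,-.034,.155])+l*np.array([-np.cos(q),-np.sin(q)*np.sin(a),-np.sin(q)*np.cos(a)])
E
python3 - <<'E'
from loom import *
f1=onz('top',*px(336,166),.012);f2=onz('top',*px(316,501),.012)
e=np.radians(15);hz=.012+.248*np.cos(e)-.011*np.sin(e)
b1=onz('top',*px(193,110),hz);b2=onz('top',*px(167,503),hz)
print('foot',f1,f2,np.linalg.norm(f1-f2),'beam',b1,b2,np.linalg.norm(b1-b2))
for a,b in((f1,f2),(b1,b2)): print(np.degrees(np.arctan2((a-b)[1],(a-b)[0])),(a+b)/2)
xd=(f1-f2)/np.linalg.norm(f1-f2)+(b1-b2)/np.linalg.norm(b1-b2);xd[2]=0
M=loomframe((f1+f2)/2,xd,e)
print('pred beam edge mid',L(M,(0,.011,.248)),'loom_top',L(M,(0,0,.235)),'hub',L(M,(.07,-.034,.155)),'foot',L(M,leg(0)))
print('foot px',proj('top',L(M,leg(0))),'obs',px(290,458),'side beam corner +x+y',proj('side',L(M,(.12,.011,.248)))*6-np.array([200,190])*6,proj('side',L(M,(-.12,.011,.248)))*6-np.array([200,190])*6)
E
```

```text
foot [0.6710443  0.05453862 0.012     ] [0.42834254 0.06783913 0.012     ] 0.24306593691807885 beam [0.67043566 0.12768739 0.2487026 ] [0.43196192 0.14082474 0.2487026 ] 0.2388353235600337
-3.1367772075727123 [0.54969342 0.06118888 0.012     ]
-3.1531964356592304 [0.55119879 0.13425607 0.2487026 ]
pred beam edge mid [0.55379783 0.13588851 0.2487026 ] loom_top [0.55303031 0.12191975 0.23899257] hub [0.61998715 0.064613   0.17051835] foot [0.45323866 0.07377509 0.17051835]
foot px [244.96354258 246.87789834] obs (245.02083333333334, 245.02083333333334) side beam corner +x+y [148.38688532  92.11993326] [626.65189186 210.01922697]
```

```bash
python3 -m jog '[{"rot":[-0.94,0,0],"travel":[0,-0.05,-0.14],"jaw":1},{"rot":[-0.94,0,0],"travel":[0,-0.05,-0.14],"jaw":1},{"rot":[-0.94,0,0],"travel":[0,-0.05,-0.14],"jaw":1},{"rot":[-0.94,0,0],"travel":[0,-0.05,-0.14],"jaw":1},{"rot":[-0.94,0,0],"travel":[0,-0.05,-0.14],"jaw":1},{"rot":[0,1,0],"travel":[0,0,-0.1],"jaw":1},{"rot":[0,1,0],"travel":[0,0,-0.1],"jaw":1},{"rot":[0,0,0],"travel":[0,0,0],"jaw":1}]'
python3 -c "
from h import *
togo((.466,.045,.22))"
```

```text
time: 8.0
position: [0.4879, -0.0279, 0.227]
tool_rot: [1.383, 1.307, -1.159]
ft_force: [-0.1, -0.2, -0.1]
grip_width: 0.356
t 8.0 p [ 0.4879 -0.0279  0.227 ] x [ 0.01   0.174 -0.985] y [ 0.998 -0.057 -0.   ] z [-0.056 -0.983 -0.175] F [-0.09 -0.24 -0.08] w 0.356 q [ 0.68  0.01 -0.55  1.81 -0.18  1.34  0.12]
travel tool units [ 0.065 -0.087 -0.231]
```

```bash
python3 -m jog '[{"rot":[0,0,0],"travel":[0.03,-0.044,-0.115],"jaw":1},{"rot":[0,0,0],"travel":[0.03,-0.044,-0.115],"jaw":1},{"rot":[0,0,0],"travel":[0,0,0],"jaw":1},{"rot":[0,0,0],"travel":[0,0,0],"jaw":1}]'
python3 -c "
from h import *
togo((.466,.070,.182))
snap('side','s7',(180,150,330,262),5)
snap('top','t7',(200,160,320,280),5)"
```

```text
time: 8.4
position: [0.4658, 0.0426, 0.2213]
tool_rot: [1.38, 1.303, -1.161]
ft_force: [-0.3, -0.5, 0.2]
grip_width: 0.03
t 8.4 p [0.4658 0.0426 0.2213] x [ 0.01   0.17  -0.985] y [ 0.998 -0.057  0.   ] z [-0.056 -0.984 -0.171] F [-0.34 -0.54  0.22] w 0.03 q [ 0.63 -0.06 -0.61  1.88 -0.22  1.31  0.02]
travel tool units [ 0.145 -0.005 -0.068]
```

View pics/s7.png

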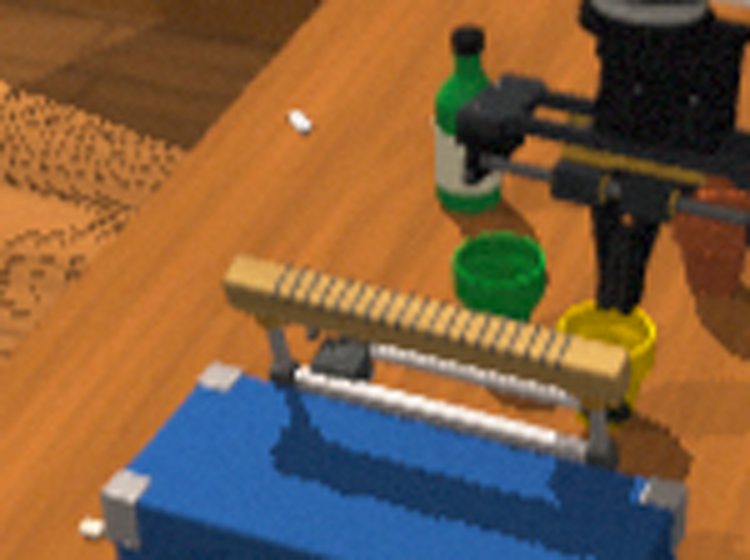

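View pics/t7.png

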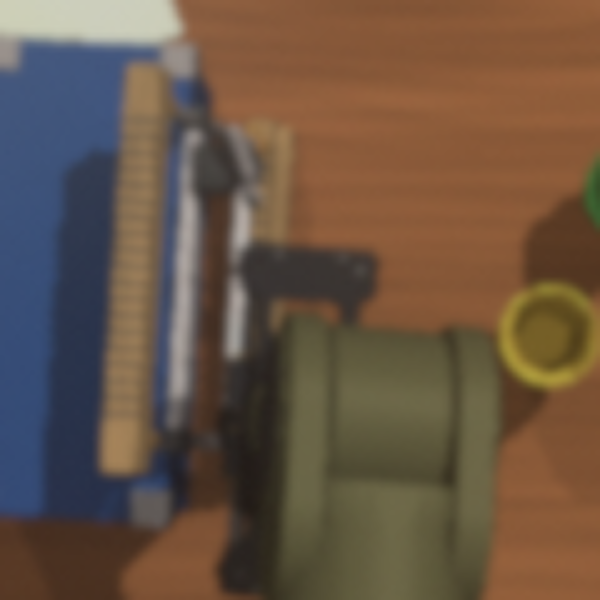

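```bash
python3 -m jog '[{"rot":[0,0,0],"travel":[0.05,-0.003,-0.064],"jaw":1},{"rot":[0,0,0],"travel":[0.05,0,0],"jaw":1},{"rot":[0,0,0],"travel":[0.04,0,0],"jaw":1},{"rot":[0,0,0],"travel":[0,0,0],"jaw":1}]'
python3 -c "
from h import *
togo((.466,.070,.180))
snap('side','s8',(200,160,340,265),5)"
```

```text
time: 8.9
position: [0.4656, 0.0683, 0.1817]
tool_rot: [1.383, 1.307, -1.164]
ft_force: [0.4, 0.3, 0.1]
grip_width: 0.005
t 8.9 p [0.4656 0.0683 0.1817] x [ 0.007  0.173 -0.985] y [ 0.998 -0.06  -0.003] z [-0.059 -0.983 -0.174] F [0.43 0.28 0.1 ] w 0.005 q [ 0.6  -0.03 -0.65  1.94 -0.2   1.22 -0.04]
travel tool units [ 0.007  0.001 -0.005]
```

View pics/s8.png

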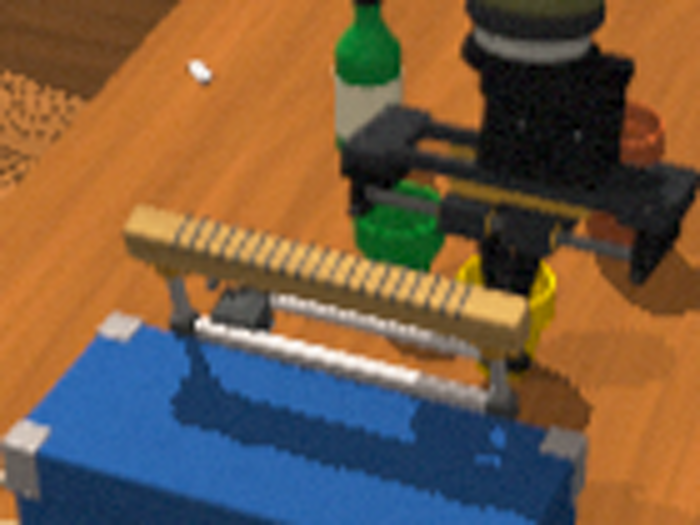

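Run:
```python
from h import *
p,r=st()
for t in [(.466,.070,.178),(.467,.061,.167),(.468,.053,.156),(.472,.0435,.1465),(.476,.034,.137),(.482,.025,.128),(.489,.016,.119),(.498,.008,.111),(.507,0,.104),(.518,-.007,.097),(.529,-.013,.091)]:
    t=np.array(t);print(np.round(r.T@(t-p)/.3,3));p=t
```

```text
t 8.95 p [0.4662 0.0684 0.1827] x [ 0.009  0.173 -0.985] y [ 0.998 -0.06  -0.002] z [-0.059 -0.983 -0.174] F [-0.02  0.65 -0.02] w 0.004 q [ 0.6  -0.03 -0.64  1.94 -0.2   1.22 -0.04]
[ 0.016 -0.001 -0.003]
[0.031 0.005 0.036]
[0.032 0.005 0.032]
[0.026 0.015 0.036]
[0.026 0.015 0.036]
[0.025 0.022 0.034]
[0.025 0.025 0.033]
[0.022 0.032 0.029]
[0.019 0.032 0.028]
[0.019 0.038 0.025]
[0.017 0.038 0.021]
```

```bash
python3 -m jog '[{"rot":[0,0,0],"travel":[0.016,0,-0.003],"jaw":1},{"rot":[0,0,0],"travel":[0.031,0.005,0.036],"jaw":1},{"rot":[0,0,0],"travel":[0.032,0.005,0.032],"jaw":1},{"rot":[0,0,0],"travel":[0.026,0.015,0.036],"jaw":1},{"rot":[0,0,0],"travel":[0,0,0],"jaw":1}]'
python3 -c "
from h import *
st()
snap('side','s9',(200,160,340,265),5)"
```

```text
time: 9.45
position: [0.4721, 0.0425, 0.1454]
tool_rot: [1.385, 1.305, -1.165]
ft_force: [-0.8, -1.1, 2.2]
grip_width: 0.001
t 9.45 p [0.4721 0.0425 0.1454] x [ 0.008  0.174 -0.985] y [ 0.998 -0.061 -0.003] z [-0.061 -0.983 -0.174] F [-0.82 -1.07  2.24] w 0.001 q [ 0.61  0.02 -0.63  1.97 -0.18  1.15 -0.  ]
```

View pics/s9.png

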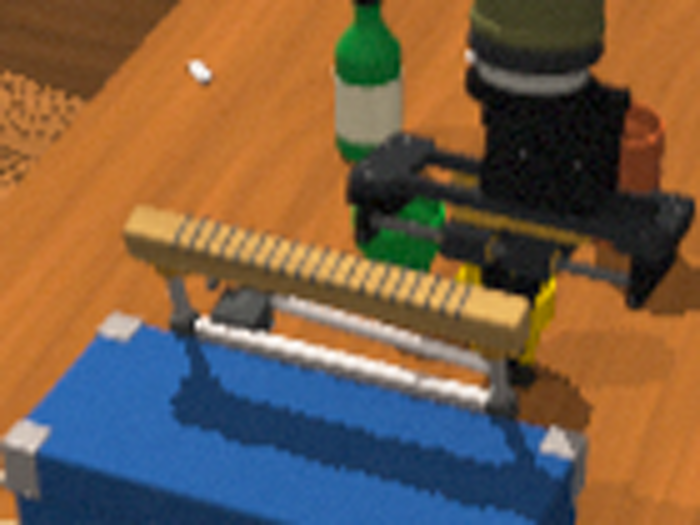

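```bash
python3 -m jog '[{"rot":[0,0,0],"travel":[0.026,0.015,0.036],"jaw":1},{"rot":[0,0,0],"travel":[0.025,0.022,0.034],"jaw":1},{"rot":[0,0,0],"travel":[0.025,0.025,0.033],"jaw":1},{"rot":[0,0,0],"travel":[0,0,0],"jaw":1}]'
python3 -c "
from h import *
st()
snap('side','s10',(200,160,340,265),5)"
```

```text
time: 9.9
position: [0.4896, 0.0156, 0.1176]
tool_rot: [1.385, 1.306, -1.164]
ft_force: [-0.6, -1.6, 1.2]
grip_width: 0.006
t 9.9 p [0.4896 0.0156 0.1176] x [ 0.008  0.174 -0.985] y [ 0.998 -0.06  -0.002] z [-0.06  -0.983 -0.174] F [-0.61 -1.64  1.18] w 0.006 q [ 0.63  0.1  -0.61  1.96 -0.13  1.1   0.02]
```

View pics/s10.png

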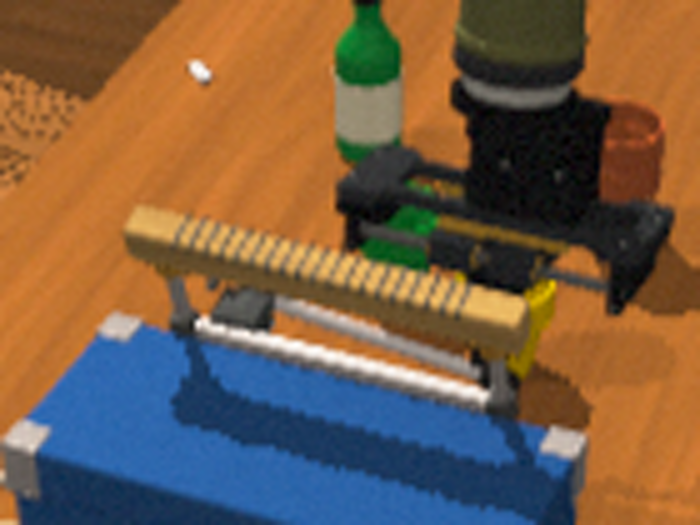

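```bash
python3 -m jog '[{"rot":[0,0,0],"travel":[0.022,0.03,0.029],"jaw":1},{"rot":[0,0,0],"travel":[0.019,0.032,0.028],"jaw":1},{"rot":[0,0,0],"travel":[0.019,0.038,0.025],"jaw":1},{"rot":[0,0,0],"travel":[0.017,0.038,0.021],"jaw":1},{"rot":[0,0,0],"travel":[0,0,0],"jaw":1}]'
python3 -c "
from h import *
st()
snap('side','s11',(200,160,340,265),5)
snap('top','t11',(200,160,320,280),5)"
```

```text
time: 10.45
position: [0.53, -0.0119, 0.0907]
tool_rot: [1.384, 1.306, -1.161]
ft_force: [0.1, -0.3, 0.0]
grip_width: 0.008
t 10.45 p [ 0.53   -0.0119  0.0907] x [ 0.01   0.174 -0.985] y [ 0.998 -0.059 -0.   ] z [-0.058 -0.983 -0.174] F [ 0.06 -0.28  0.02] w 0.008 q [ 0.62  0.23 -0.58  1.89 -0.06  1.06  0.02]
```

View pics/s11.png

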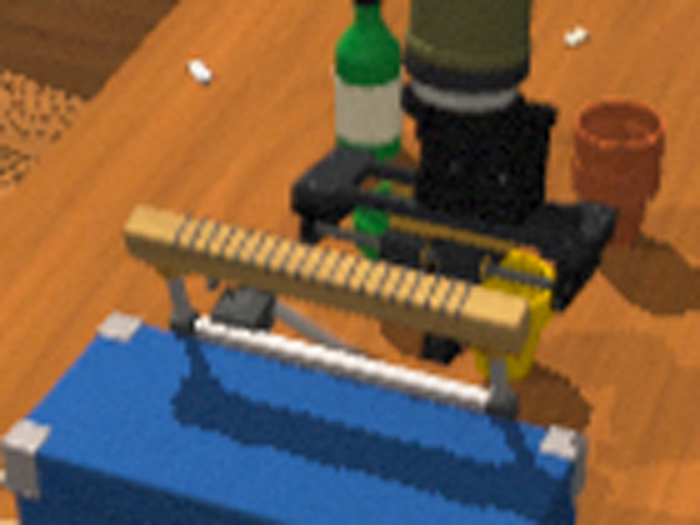

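View pics/t11.png

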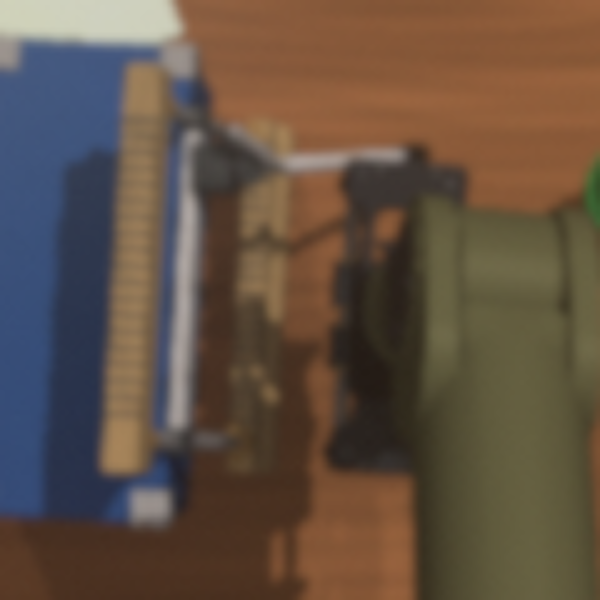

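Run:
```python
from loom import *
M=loomframe((.5497,.0612,.012),(np.cos(np.radians(-3.15)),np.sin(np.radians(-3.15)),0),np.radians(15))
for q in(1.3,1.6,1.75): print(q,L(M,leg(q)),(proj('top',L(M,leg(q)))-(200,160))*5)
e=np.radians(-6)
M2=loomframe((.5497,.0612,.012),M[:3,0],e)
print('upright top at same foot',L(M2,(0,0,.235)),'foot z',L(M2,leg(1.75)))
print('roll shift if rolling', .012*np.radians(21))
print('lean top',L(M,(0,0,.235)),L(M,(0,0,.248)),M[:3,:3])
```

```text
1.3 [ 0.56958817 -0.038337    0.04907485] [406.23743391 261.27617891]
1.6 [ 0.6188451  -0.04499966  0.04453559] [415.91714091 189.7316441 ]
1.75 [ 0.64379211 -0.04466218  0.04650021] [415.39830398 153.00696763]
upright top at same foot [0.54835019 0.03667293 0.24571265] foot z [ 0.64347964 -0.05034007  0.00818132]
roll shift if rolling 0.0043982297150257105
lean top [0.55304221 0.12193058 0.23899257] [0.55322709 0.12529014 0.2515496 ] [[ 0.9984891   0.0530778   0.01422215]
 [-0.05495018  0.96446641  0.25842799]
 [ 0.         -0.25881905  0.96592583]]
```

```bash
python3 -m jog '[{"rot":[0,0,0],"travel":[-0.16,-0.02,0],"jaw":1},{"rot":[0,0,0],"travel":[-0.16,-0.02,0],"jaw":1},{"rot":[0,0,0],"travel":[-0.16,0,0],"jaw":1},{"rot":[0,0,0],"travel":[-0.16,0,0],"jaw":1},{"rot":[0,0,0],"travel":[-0.16,0,0],"jaw":1}]'
cat > plan.py <<'E'
from loom import *
M=loomframe((.5497,.0612,.012),(np.cos(np.radians(-3.15)),np.sin(np.radians(-3.15)),0),np.radians(15))
def Rt(M,s): return np.c_[-M[:3,2],s*M[:3,1],-s*M[:3,0]] if 0 else np.c_[-M[:3,2],s*M[:3,1],np.cross(-M[:3,2],s*M[:3,1])]
E
python3 - <<'E'
from plan import *
p,r=st()
for s in(1,-1):
    print(s,np.round(R.from_matrix(r.T@Rt(M,s)).as_rotvec(degrees=True)/5,2))
E
```

```text
time: 11.05
position: [0.514, -0.0516, 0.3303]
tool_rot: [1.382, 1.304, -1.16]
ft_force: [0.6, -1.2, -0.8]
grip_width: 0.007
t 11.05 p [ 0.514  -0.0516  0.3303] x [ 0.011  0.172 -0.985] y [ 0.998 -0.057  0.001] z [-0.056 -0.983 -0.173] F [ 0.58 -1.19 -0.78] w 0.007 q [ 0.71  0.04 -0.55  1.58 -0.15  1.54  0.1 ]
1 [-17.71  -3.9   -3.92]
-1 [17.67 -3.92  3.9 ]
```

```bash
python3 -m jog '[{"rot":[-0.984,-0.217,-0.218],"travel":[0,0,0],"jaw":-1},{"rot":[-0.984,-0.217,-0.218],"travel":[0,0,0],"jaw":-1},{"rot":[-0.984,-0.217,-0.218],"travel":[0,0,0],"jaw":-1},{"rot":[-0.984,-0.217,-0.218],"travel":[0,0,0],"jaw":-1},{"rot":[-0.984,-0.217,-0.218],"travel":[0,0,0],"jaw":-1},{"rot":[-0.984,-0.217,-0.218],"travel":[0,0,0],"jaw":-1},{"rot":[-0.984,-0.217,-0.218],"travel":[0,0,0],"jaw":-1},{"rot":[-0.984,-0.217,-0.218],"travel":[0,0,0],"jaw":-1}]'
python3 - <<'E'
from plan import *
p,r=st()
for s in(1,-1):
    print(s,np.round(R.from_matrix(r.T@Rt(M,s)).as_rotvec(degrees=True)/5,2))
E
```

```text
time: 11.85
position: [0.5144, -0.0514, 0.3281]
tool_rot: [0.688, 1.523, -0.772]
ft_force: [-1.0, 0.0, 0.5]
grip_width: 0.649
t 11.85 p [ 0.5144 -0.0514  0.3281] x [-0.09  -0.012 -0.996] y [ 0.796  0.6   -0.08 ] z [ 0.598 -0.8   -0.044] F [-1.05  0.    0.54] w 0.649 q [ 0.62  0.12 -0.64  1.51  0.08  1.63  0.63]
1 [-9.8  -2.17 -2.17]
-1 [25.97 -2.64  2.64]
```

```bash
python3 -m jog '[{"rot":[-0.98,-0.217,-0.217],"travel":[0,0,0],"jaw":-1},{"rot":[-0.98,-0.217,-0.217],"travel":[0,0,0],"jaw":-1},{"rot":[-0.98,-0.217,-0.217],"travel":[0,0,0],"jaw":-1},{"rot":[-0.98,-0.217,-0.217],"travel":[0,0,0],"jaw":-1},{"rot":[-0.98,-0.217,-0.217],"travel":[0,0,0],"jaw":-1},{"rot":[-0.98,-0.217,-0.217],"travel":[0,0,0],"jaw":-1},{"rot":[-0.98,-0.217,-0.217],"travel":[0,0,0],"jaw":-1},{"rot":[-0.98,-0.217,-0.217],"travel":[0,0,0],"jaw":-1}]'
python3 - <<'E'
from plan import *
p,r=st()
print(np.round(R.from_matrix(r.T@Rt(M,1)).as_rotvec(degrees=True)/5,2))
togo(L(M,(0,0,.32)))
E
```

```text
time: 12.65
position: [0.5143, -0.0514, 0.3281]
tool_rot: [0.005, 1.578, -0.356]
ft_force: [-0.4, -0.5, 0.6]
grip_width: 1.001
t 12.65 p [ 0.5143 -0.0514  0.3281] x [-0.047 -0.216 -0.975] y [ 0.223  0.949 -0.221] z [ 0.974 -0.228  0.004] F [-0.44 -0.51  0.63] w 1.001 q [ 0.58  0.08 -0.72  1.56  0.26  1.59  1.19]
[-1.96 -0.44 -0.44]
t 12.65 p [ 0.5143 -0.0514  0.3281] x [-0.047 -0.216 -0.975] y [ 0.223  0.949 -0.221] z [ 0.974 -0.228  0.004] F [-0.44 -0.51  0.63] w 1.001 q [ 0.58  0.08 -0.72  1.56  0.26  1.59  1.19]
travel tool units [-0.124  0.653 -0.019]
```

```bash
python3 -m jog '[{"rot":[-0.98,-0.22,-0.22],"travel":[-0.06,0.14,0],"jaw":-1},{"rot":[-0.98,-0.22,-0.22],"travel":[-0.06,0.14,0],"jaw":-1},{"rot":[0,0,0],"travel":[0,0.13,0],"jaw":-1},{"rot":[0,0,0],"travel":[0,0.12,0],"jaw":-1},{"rot":[0,0,0],"travel":[0,0.1,0],"jaw":-1},{"rot":[0,0,0],"travel":[0,0,0],"jaw":-1}]'
python3 - <<'E'
from plan import *
p,r=st()
print(np.round(R.from_matrix(r.T@Rt(M,1)).as_rotvec(degrees=True)/5,2))
togo(L(M,(0,0,.28)))
snap('side','s12',(180,100,340,220),5)
snap('top','t12',(160,140,310,280),4)
E
```

```text
time: 13.25
position: [0.5357, 0.1429, 0.3154]
tool_rot: [-0.164, 1.57, -0.242]
ft_force: [-0.0, -0.2, -0.3]
grip_width: 0.997
t 13.25 p [0.5357 0.1429 0.3154] x [-0.015 -0.255 -0.967] y [ 0.048  0.966 -0.256] z [ 0.999 -0.05  -0.002] F [-0.03 -0.2  -0.31] w 0.997 q [ 0.26  0.27 -0.88  1.45  0.41  1.68  0.92]
[ 0.06 -0.01 -0.04]
t 13.25 p [0.5357 0.1429 0.3154] x [-0.015 -0.255 -0.967] y [ 0.048  0.966 -0.256] z [ 0.999 -0.05  -0.002] F [-0.03 -0.2  -0.31] w 0.997 q [ 0.26  0.27 -0.88  1.45  0.41  1.68  0.92]
travel tool units [0.113 0.001 0.062]
```

View pics/s12.png

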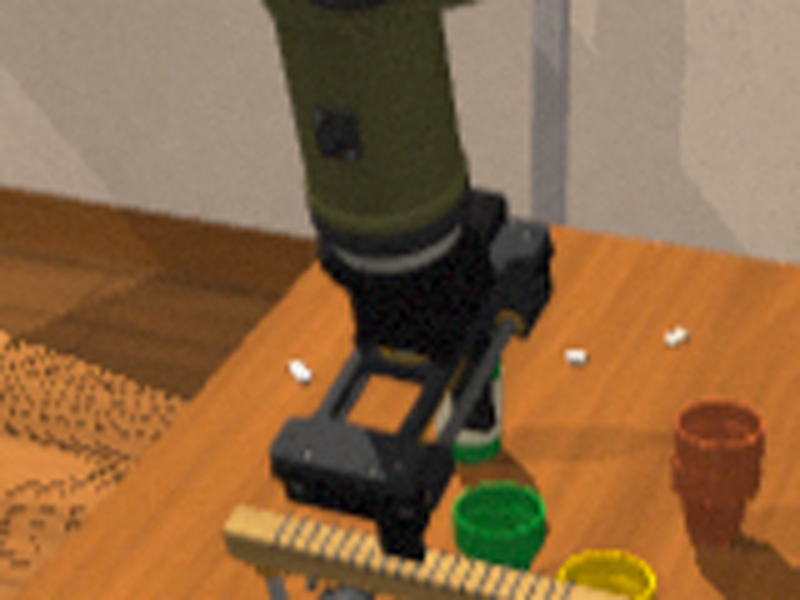

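View pics/t12.png

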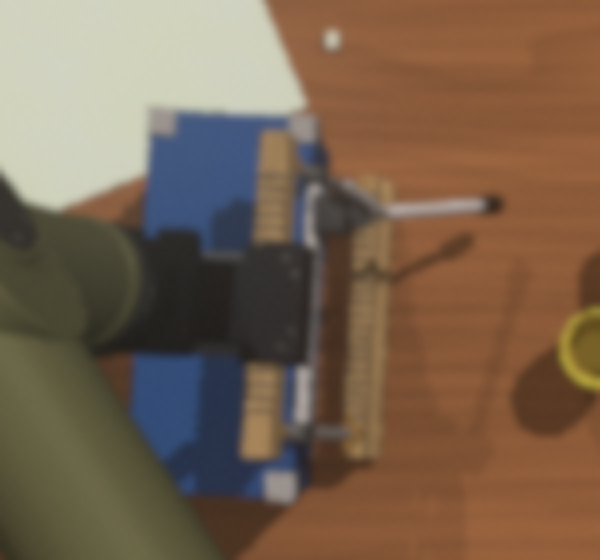

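```bash
python3 -m jog '[{"rot":[0.06,0,-0.04],"travel":[0.1,0,0.05],"jaw":-1},{"rot":[0,0,0],"travel":[0.1,0,0],"jaw":-1},{"rot":[0,0,0],"travel":[0.08,0,0],"jaw":-1},{"rot":[0,0,0],"travel":[0.045,0,0],"jaw":-1},{"rot":[0,0,0],"travel":[0,0,0],"jaw":-1}]'
python3 - <<'E'
from plan import *
p,r=st()
print(np.round(R.from_matrix(r.T@Rt(M,1)).as_rotvec(degrees=True)/5,2))
togo(L(M,(0,0,.216)))
snap('side','s13',(180,130,340,250),5)
E
```

```text
time: 13.85
position: [0.5509, 0.1085, 0.2211]
tool_rot: [-0.157, 1.569, -0.262]
ft_force: [-0.3, -0.4, -0.2]
grip_width: 0.997
t 13.85 p [0.5509 0.1085 0.2211] x [-0.018 -0.263 -0.965] y [ 0.065  0.962 -0.263] z [ 0.998 -0.067 -0.   ] F [-0.32 -0.35 -0.24] w 0.997 q [ 0.3   0.31 -0.85  1.59  0.45  1.51  0.9 ]
[-0.14 -0.04  0.05]
t 13.85 p [0.5509 0.1085 0.2211] x [-0.018 -0.263 -0.965] y [ 0.065  0.962 -0.263] z [ 0.998 -0.067 -0.   ] F [-0.32 -0.35 -0.24] w 0.997 q [ 0.3   0.31 -0.85  1.59  0.45  1.51  0.9 ]
travel tool units [-0.006  0.028  0.004]
```

View pics/s13.png

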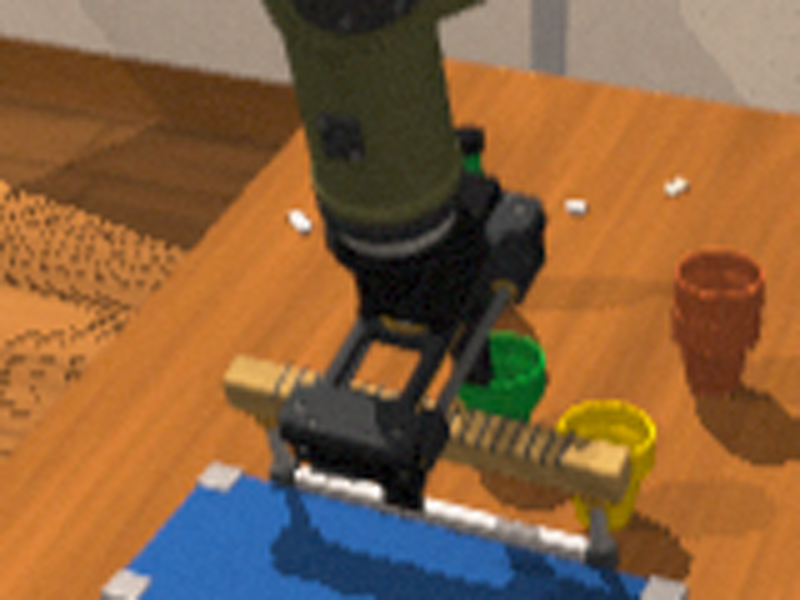

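```bash
python3 -m jog '[{"rot":[-0.14,0,0.05],"travel":[-0.005,0.027,0],"jaw":-1},{"rot":[0,0,0],"travel":[0,0,0],"jaw":-1},{"rot":[0,0,0],"travel":[0,0,0],"jaw":1},{"rot":[0,0,0],"travel":[0,0,0],"jaw":1},{"rot":[0,0,0],"travel":[0,0,0],"jaw":1},{"rot":[0,0,0],"travel":[0,0,0],"jaw":1},{"rot":[0,0,0],"travel":[0,0,0],"jaw":1},{"rot":[0,0,0],"travel":[0,0,0],"jaw":1}]' 20
python3 -m jog '[{"rot":[0,0,0],"travel":[0,0,0],"jaw":1},{"rot":[0,0,0],"travel":[0,0,0],"jaw":1},{"rot":[0,0,0],"travel":[0,0,0],"jaw":1},{"rot":[0,0,0],"travel":[0,0,0],"jaw":1},{"rot":[0,0,0],"travel":[0,0,0],"jaw":1}]'
python3 - <<'E'
from plan import *
p,r=st()
print(np.round(R.from_matrix(r.T@Rt(M,1)).as_rotvec(degrees=True)/5,2))
togo(L(M,(0,0,.216)))
E
```

```text
time: 14.7
position: [0.5521, 0.119, 0.2214]
tool_rot: [-0.163, 1.569, -0.246]
ft_force: [0.3, -0.4, -0.2]
grip_width: 0.537
time: 15.2
position: [0.5521, 0.1188, 0.2214]
tool_rot: [-0.164, 1.569, -0.246]
ft_force: [0.8, -0.1, -0.6]
grip_width: 0.251
t 15.2 p [0.5521 0.1188 0.2214] x [-0.015 -0.257 -0.966] y [ 0.051  0.965 -0.258] z [ 0.999 -0.053 -0.002] F [ 0.77 -0.07 -0.61] w 0.251 q [ 0.29  0.32 -0.85  1.58  0.45  1.51  0.9 ]
[ 0.03 -0.01 -0.01]
t 15.2 p [0.5521 0.1188 0.2214] x [-0.015 -0.257 -0.966] y [ 0.051  0.965 -0.258] z [ 0.999 -0.053 -0.002] F [ 0.77 -0.07 -0.61] w 0.251 q [ 0.29  0.32 -0.85  1.58  0.45  1.51  0.9 ]
travel tool units [ 0.004 -0.005  0.003]
```

```bash
python3 -m jog '[{"rot":[0,0,0.42],"travel":[0.0005,-0.028,0],"jaw":1},{"rot":[0,0,0.42],"travel":[0.0005,-0.028,0],"jaw":1},{"rot":[0,0,0.42],"travel":[0.0005,-0.028,0],"jaw":1},{"rot":[0,0,0.42],"travel":[0.0005,-0.028,0],"jaw":1},{"rot":[0,0,0],"travel":[0,0,0],"jaw":1}]'
python3 - <<'E'
from plan import *
p,r=st()
a=-np.degrees(np.arcsin(r[1,0]))
snap('side','s14',(180,130,340,250),5)
print('lean',a,'bar axis est (if TCP at .217)',p+r[:,0]*.217)
E
```

```text
time: 15.7
position: [0.5502, 0.0839, 0.2279]
tool_rot: [-0.045, 1.574, -0.134]
ft_force: [-0.4, 1.5, 0.1]
grip_width: 0.253
t 15.7 p [0.5502 0.0839 0.2279] x [-0.009 -0.113 -0.994] y [ 0.056  0.992 -0.114] z [ 0.998 -0.057 -0.002] F [-0.42  1.47  0.07] w 0.253 q [ 0.47  0.23 -0.86  1.63  0.28  1.41  1.09]
lean 6.503309769186869 bar axis est (if TCP at .217) [0.54831383 0.05931132 0.01228497]
```

View pics/s14.png

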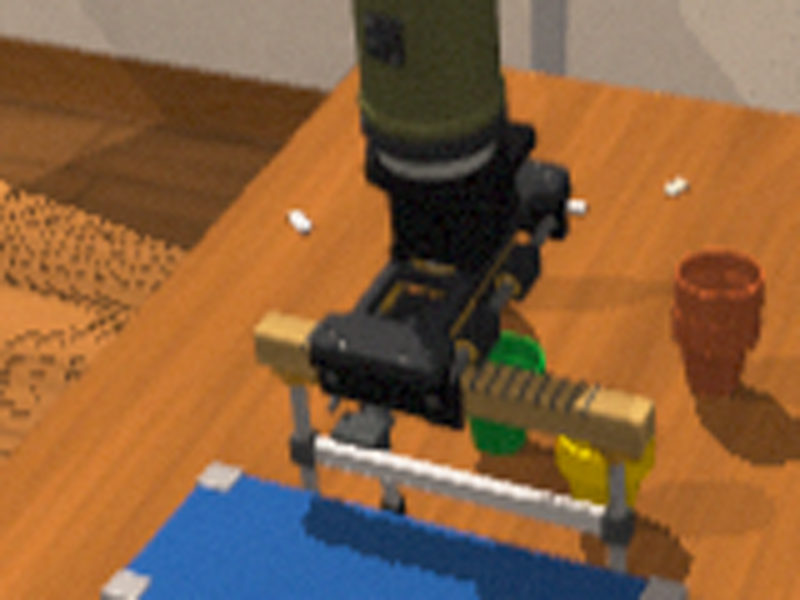

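```bash
python3 -m jog '[{"rot":[0,0,0.42],"travel":[0.0005,-0.028,0],"jaw":1},{"rot":[0,0,0.42],"travel":[0.0005,-0.028,0],"jaw":1},{"rot":[0,0,0.42],"travel":[0.0005,-0.028,0],"jaw":1},{"rot":[0,0,0.42],"travel":[0.0005,-0.028,0],"jaw":1},{"rot":[0,0,0.42],"travel":[0.0005,-0.028,0],"jaw":1},{"rot":[0,0,0],"travel":[0,0,0],"jaw":1}]'
python3 - <<'E'
from plan import *
p,r=st()
a=-np.degrees(np.arcsin(r[1,0]))
print('lean',a,'bar axis est (if TCP at .217)',p+r[:,0]*.217)
E
```

```text
time: 16.35
position: [0.5479, 0.0426, 0.2284]
tool_rot: [0.098, 1.571, 0.01]
ft_force: [-1.7, -1.2, 1.4]
grip_width: 0.252
t 16.35 p [0.5479 0.0426 0.2284] x [ 0.001  0.069 -0.998] y [0.056 0.996 0.069] z [ 0.998 -0.055 -0.003] F [-1.71 -1.22  1.42] w 0.252 q [ 0.67  0.17 -0.83  1.68  0.06  1.34  1.35]
lean -3.9483926202817075 bar axis est (if TCP at .217) [0.54802033 0.0575647  0.01186691]
```

```bash
python3 -m jog '[{"rot":[0,0,0.2],"travel":[0.0005,-0.0135,0],"jaw":1},{"rot":[0,0,0.2],"travel":[0.0005,-0.0135,0],"jaw":1},{"rot":[0,0,0],"travel":[0,0,0],"jaw":1},{"rot":[0,0,0],"travel":[0,0,0],"jaw":1}]'
python3 - <<'E'
from plan import *
p,r=st()
a=-np.degrees(np.arcsin(r[1,0]))
print('lean',a,'bar axis est (if TCP at .217)',p+r[:,0]*.217)
snap('side','s15',(180,130,340,250),5)
snap('top','t15',(180,140,330,280),4)
E
```

```text
time: 16.75
position: [0.5477, 0.0366, 0.2279]
tool_rot: [0.123, 1.568, 0.041]
ft_force: [-1.9, -1.1, 3.4]
grip_width: 0.25
t 16.75 p [0.5477 0.0366 0.2279] x [ 0.004  0.104 -0.995] y [0.052 0.993 0.104] z [ 0.999 -0.052 -0.002] F [-1.94 -1.07  3.39] w 0.25 q [ 0.71  0.17 -0.83  1.68  0.02  1.33  1.4 ]
lean -5.987784549306685 bar axis est (if TCP at .217) [0.54848814 0.05925289 0.01209495]
```

View pics/s15.png

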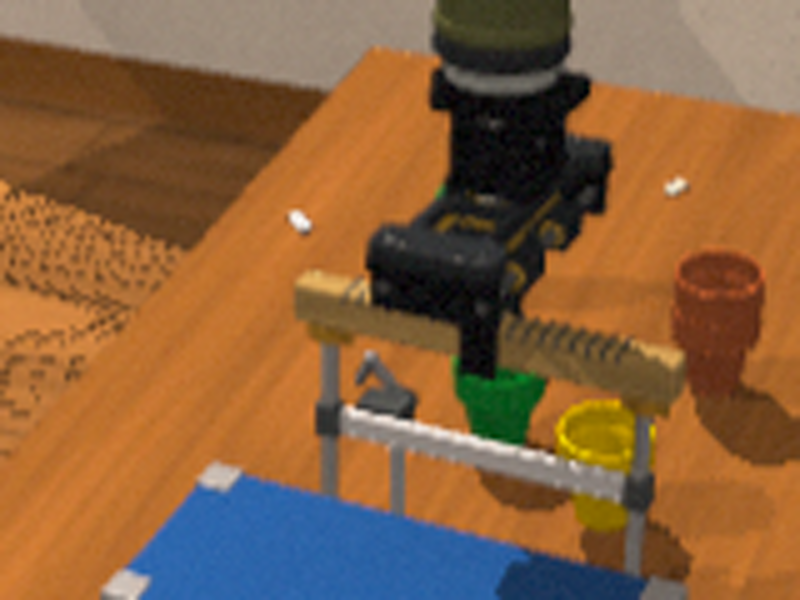

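View pics/t15.png

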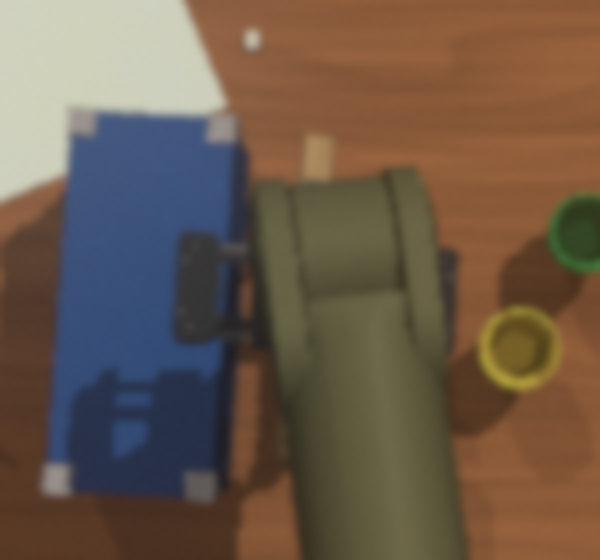

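```bash
python3 -m jog '[{"rot":[0,0,0.05],"travel":[0.002,-0.003,0],"jaw":1},{"rot":[0,0,0],"travel":[0,0,0],"jaw":1},{"rot":[0,0,0],"travel":[0,0,0],"jaw":1},{"rot":[0,0,0],"travel":[0,0,0],"jaw":1},{"rot":[0,0,0],"travel":[0,0,0],"jaw":1}]'
python3 - <<'E'
from plan import *
from fit import fit
p,r=st();a=np.arcsin(r[1,0]);print('lean',np.degrees(a))
M2=loomframe((.5485,.0593,.012),M[:3,0],-abs(a))
print('pred corners s15',[np.round((proj('side',L(M2,(s*.12,.011,.248)))-(180,130))*5) for s in(1,-1)])
snap('top','t16',(185,150,395,290),3.8);snap('side','s16')
T=cv2.imread("pics/t16_raw.png");S=cv2.imread("pics/s16_raw.png")
c,e=fit(T,(347,220,381,254));print('A at z=.098',onz('top',*e,.098))
c2,_=fit(S,(308,174,340,215),11)
cv2.imwrite("pics/m16.png",np.hstack([cv2.resize(c,(330,330)),cv2.resize(c2,(258,330))]))
print('exp side rim A',proj('side',(.491,-.31,.098)))
E
```

```text
time: 17.35
position: [0.5476, 0.0357, 0.2278]
tool_rot: [0.126, 1.567, 0.044]
ft_force: [-3.3, -1.2, 6.1]
grip_width: 0.252
t 17.35 p [0.5476 0.0357 0.2278] x [ 0.004  0.108 -0.994] y [0.052 0.993 0.108] z [ 0.999 -0.052 -0.001] F [-3.26 -1.18  6.06] w 0.252 q [ 0.71  0.17 -0.83  1.68  0.02  1.33  1.4 ]
lean 6.213950382712964
pred corners s15 [array([298., 280.]), array([682., 368.])]
(347, 220, 381, 254) ell [364.65 235.45] [21.4 22.8] bb 353.625 225.75 22.625 20.875
A at z=.098 [ 0.48998244 -0.30872728  0.098     ]
(308, 174, 340, 215) ell [322.93 193.16] [19.8 32.2] bb 314.375 179.75 18.625 30.125
exp side rim A [324.58974406 184.15689219]
```

View pics/m16.png

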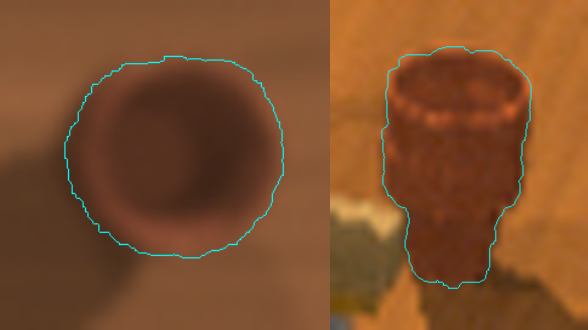

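View pics/s16.png

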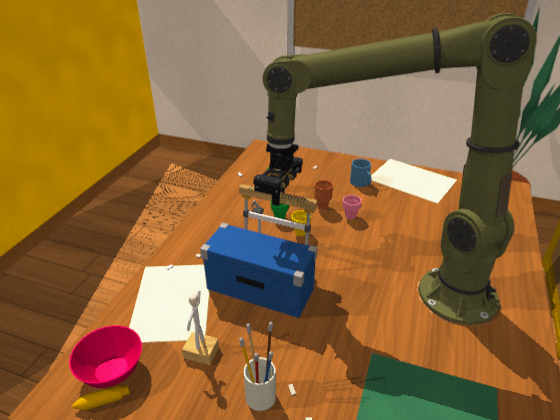

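```bash
python3 -c "
from h import *
st();print(ctrl.close_job());st()"
```

```text
t 17.45 p [0.5476 0.0357 0.2278] x [ 0.004  0.108 -0.994] y [0.052 0.993 0.108] z [ 0.999 -0.052 -0.001] F [-4.17 -1.49  6.83] w 0.25 q [ 0.71  0.17 -0.83  1.68  0.02  1.33  1.4 ]
the job is handed in; nothing more can be done
None
the job is handed in; nothing more can be done
```

The loom is standing upright on its foot bar and open kickstand, held by its top beam at a 20 N grip. The job was handed in at 17.45 s; no verdict is reported.

- **Pots:** I nested the terracotta pot from behind the loom in the other terracotta pot and pressed it home with about 8 N. The pictures put the two axes about 2 mm apart. The height rise read 27–28 mm from pixels, against 26 mm nominal and the gripper's own 25.8 mm; all are inside the 21–30 mm limits.
- **Kickstand:** I pushed it past centre and it snapped open. In the top view its foot landed at crop pixel (418, 153), against (415, 153) predicted for 1.75 rad.
- **Loom:** It leans 6.2° to the kickstand side. The foot bar axis computes to about 12 mm above the table, and the beam corners matched the predicted pixels. It stands clear of the box in the pictures. The tool presses down on it with about 6 N, so it is seated on the table.
- **Bystanders:** In the last side picture the jar, bottle, mug and figure looked undisturbed; I did not measure them.

The kickstand foot's height after tipping was not measured directly, because the arm hid it; it comes from the lean angle. The side camera also read about 1 pixel off from the top camera (3–4 mm), the same for both pots, so I placed one pot relative to the other.

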